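# Clip the sugar tub's lid shut

### The job

The lid is on the sugar-sachet tub, but the hinged clips at its two ends still stand open. With a fingertip, fold each clip down over the rim and push its free edge in against the tub until it snaps under the rim's lip and stays shut on its own. Only push, lift nothing: leave the tub standing about where it is with the scoop lying on its lid, and do not disturb the other things on the counter.

Things in the scene. Friction and masses are not known exactly. Their poses are not given: they have to be found in the camera images.
- tub: closed storage tub, cream body with a mustard-yellow lid, loose on the counter on non-slip feet, about 2 kg. Origin: centre of its underside; z up, y along its length towards clip_a. Body 156 (x) x 200 (y) mm; lid 180 x 224 mm, its top 112 mm above the counter. A hinged clip sits in the middle of each end (y = +112 and y = -112 mm).
- clip_a_hinge (a point): middle of the hinge line of clip_a, on the lid's +y end: 116 mm from the tub's centre along +y, 110 mm above the counter. The hinge line runs along the tub's x.
- clip_b_hinge (a point): the same for clip_b, on the -y end.
- clip_a (a joint): angle of clip_a: 0 = hanging straight down, flat to the tub's end; 1.57 = sticking out level; up to 2.2 = tilted up. It swings almost without force and stays where left above 0.5. From 0.42 to 0.25 a ridge inside it rides over the rim's lip (about 4 N inward at the ledge), then snaps under and rests at about 0.08 by itself. Let go too early, it springs back to about 0.5.
- clip_b (a joint): the same for clip_b.
- clip_a_edge (a point): middle of the thumb ledge along clip_a's free edge. The clip is an off-white plate with mustard ribs, 88 mm wide (along tub x), 3 mm thick, 48 mm from hinge to free edge. When shut, this point is 46 mm below and 10 mm outside the hinge (64 mm above the counter) and the ledge's outer face is 12 mm outside the hinge.
- clip_b_edge (a point): the same for clip_b.
- scoop: small steel measuring scoop lying loose on the tub's lid: bowl 44 mm across and 24 mm high, flat handle 85 mm. Origin: under the bowl's centre; handle towards its +y.
- tumbler: empty drinking glass, 72 mm across, 90 mm high, beside the tub's far (+x) long side. Origin: centre of its underside.
- tamper: coffee tamper, steel foot 58 mm across, wooden knob, 85 mm high, beside the tub's near (-x) long side. Origin: centre of its underside.
- pitcher: steel milk pitcher, 84 mm across, 105 mm high, on the left. Origin: centre of its underside.
- bean_jar: white jar with a wooden cap, 90 mm across, 130 mm high, on the right. Origin: centre of its underside.
- paper_cup: white paper cup, 80 mm across, 100 mm high, at the right towards the back. Origin: centre of its underside.
There are look-alikes about, which are no part of the job. Of the things like the scoop, leave any that is brown or pink; of the rest the smaller one is meant.

How it is judged:
By the outcome, as a careful person would: the job done as asked, in the order asked, and still so for the second after the job is handed in, with the robot touching nothing.
It also fails if it takes over 40 s, if anything falls off the work surface, if the arm or the gripper's body presses on something with over 40 N, if the wrist force passes 120 N, or if a joint passes its speed limit or range.

### The arm

A 7-joint arm with a two-finger parallel gripper is mounted at the origin on the work surface. World frame = base frame: x ahead of the robot, y to its left, z up, the work surface at z = 0. Lengths are in m, angles in rad, forces in N, time in s.
With the tool pointing down it reaches from about 0.425 to 0.875 m from the base axis. Payload 8.4 kg.
Tool frame: the origin (TCP) lies at the very end of the fingers, on their centre line; the grasp point (between the pads) lies 19 mm behind it; z points along the fingers, y is the direction in which the jaws open and shut (so a half turn about z gives the same grasp; the last joint's range is limited). The gripper opens to 87 mm and grips with 3 to 60 N. Pads are 19 mm wide; open, the fingers measure 117 mm over their backs; the gripper's body (75 mm by 190 mm) begins 51 mm behind the grasp point.
Start: joints at [1.22, 0.333, 0.04, 1.465, -0.013, 1.343, -0.059], TCP at [0.162, -0.629, 0.223] pointing down, gripper open.
Joint ranges: [-2.58, 2.58], [-0.38, 2.09], [-1.3, 1.39], [0.25, 2.4], [-1.5, 4.64], [0.08, 2.09], [-2.65, 2.65]. Speed limits (rad/s): [2.22, 2.22, 2.79, 2.79, 3.14, 3.14, 3.14].

### API

Orientations are given as [roll, pitch, yaw] about the fixed x, y, z axes, in that order (R = Rz(yaw) Ry(pitch) Rx(roll)).
In Python, from plant import get_state, get_image, hand_in gives the robot as it stands.
- The arm moves only by the tool arm_command, never from a script. Its argument "steps" is a list of rows, each a list of 3 entries, a list of its own where there are three numbers: the shift along the world's x, y, z in cm, then the turn, a rotation vector about the world's x, y, z in rad, then the opening, from -1 (shut) to 1 (fully open). In form: [[[dx, dy, dz], [wx, wy, wz], jaw], ...]. A call has 1 to 20 rows; each row shifts and turns the commanded pose from where the row before left it; what a row does not reach is not made up. A row lasts 1/10 s, in which the tool goes at most 50 mm and 8.59 degrees, less where a joint would pass 70% of its speed; a pose out of reach is approached as far as the arm can. A call is refused whole if a number of a shift passes 5 or a number of a turn 0.15, either way. A call with a gripper value outside its range is refused whole. The fingers move at their own pace and stop on an object; the grip force is fixed at half the most. Time passes only in rows, so rows that do not move let the fingers close. It gives the time, the measured TCP pose, the force and the opening at its end, in the units of the state.
- get_state(): the state, without advancing time (a new reading comes with each control period).
- get_image(name): name is "scene" or "top" or "wrist"; returns a dict with "image" (420x560x3 uint8, red, green, blue), "z_map" (420x560 float32, m along the optical axis (not along the pixel's ray), 0 where there is no reading), "K" (3x3 intrinsics, pixels), "R" (3x3) and "t" (3): a world point X has camera coordinates R X + t; the wrist camera has in their place "mount" (4x4, takes a point from camera to tool coordinates, whose origin is the TCP and whose axes are the flange's). Camera axes: x right, y down, z forward; pixel columns grow to the right and rows downward; lengths in m; the calibration is good to about 2 mm. A picture is of the moment at which its call begins: read the wrist's pose just before it.
- hand_in(): hands the job in, once; it reports no verdict.
The state is a dict: "t": time; "qpos": joint angles; "qd": joint speeds; "joint_torque": joint torques, N m; "ee_pos": TCP position; "ee_rot": TCP orientation; "ft_force": force on the tool from outside, world axes, zero at the start; "wrist_torque": the same for the moment, N m; "gripper_width": finger opening in m.
Only numpy, scipy, OpenCV 4.12 (cv2) and the standard library are available. Lean on these libraries where they do the work, as an engineer would, in place of code of your own. Each camera call takes 0.05 s, during which the arm holds its last target.

## Working session

There is one attempt and no reset: what is moved stays moved. The work goes in short steps, Python scripts to look and compute and a tool call to move; the robot and the scene stay as the last step left them, time stands still between calls to the robot, and variables do not carry over. Pictures are saved under pics/ and viewed, and the job is handed in when it is done.

Besides the shell and the picture viewer there is one more tool, called after ">>>" as name(argument=value, ...) on one line, values as JSON. arm_command: Moves the arm, as the interface text tells. Its arguments: {"type":"object","properties":{"steps":{"type":"array"}},"required":["steps"]}

```bash
mkdir -p pics; ls
cat > h.py <<'E'
import numpy as np, cv2
from plant import *
def save(name,fn):
    d=get_image(name); cv2.imwrite('pics/'+fn+'.png',d['image'][:,:,::-1]); np.savez('pics/'+fn+'.npz',**{k:d[k] for k in d}); return d
def world(d,u,v,z=None):
    K,R,t=d['K'],d['R'],d['t']
    z=z if z is not None else d['z_map'][int(v),int(u)]
    c=np.linalg.inv(K)@np.array([u,v,1.])*z
    return R.T@(c-t)
E
python3 - <<'E'
from h import *
print(get_state())
for n in('scene','top'): 
    d=save(n,n+'0'); print(d['R'],d['t'],d['K'])
E
```

```text
pics
{'t': 0.0, 'qpos': array([ 1.21980891,  0.33390612,  0.03986341,  1.46626551, -0.01339835,
        1.34332108, -0.05853095]), 'qd': array([-8.90342048e-05,  1.62791776e-03,  3.93734985e-04,  1.62805133e-03,
       -2.52990315e-04, -9.09264993e-04, -1.19182311e-03]), 'joint_torque': array([-5.87758095e-04, -6.56343627e+01,  1.33440033e+00, -4.03809929e+01,
       -5.98701672e-02,  4.44777554e-02,  1.35448172e-04]), 'ee_pos': array([ 0.16179616, -0.6290499 ,  0.22166506]), 'ee_rot': array([-3.13996208e+00,  1.08929967e-04,  2.51749605e-01]), 'ft_force': array([-0.47402748, -0.65888465, -0.30182383]), 'wrist_torque': array([-0.01556487,  0.03606316, -0.00393533]), 'gripper_width': 0.08674082588702567}
[[-0.10642349  0.99431969 -0.00154583]
 [ 0.7626829   0.0806334  -0.64172661]
 [-0.63795676 -0.06947376 -0.76693192]] [ 0.0723325  -0.38631176  2.07458247] [[511.69002864   0.         279.89781346]
 [  0.         511.69002864 206.15727076]
 [  0.           0.           1.        ]]
[[-0.00678091 -0.99985128 -0.01585673]
 [-0.99600348  0.00816533 -0.08894037]
 [ 0.08905662  0.01519026 -0.99591073]] [0.01723142 0.60261484 1.24474694] [[471.90114404   0.         282.00355876]
 [  0.         471.90114404 200.64733092]
 [  0.           0.           1.        ]]
```

View pics/scene0.png

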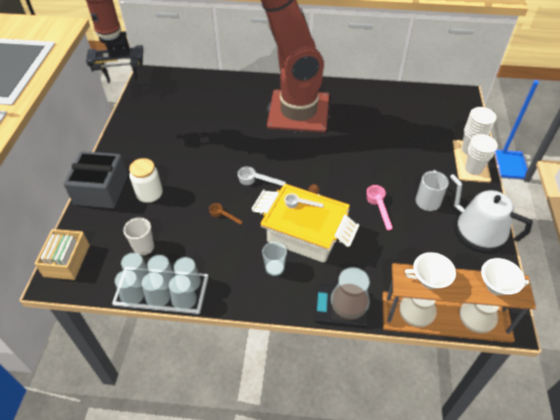

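View pics/top0.png

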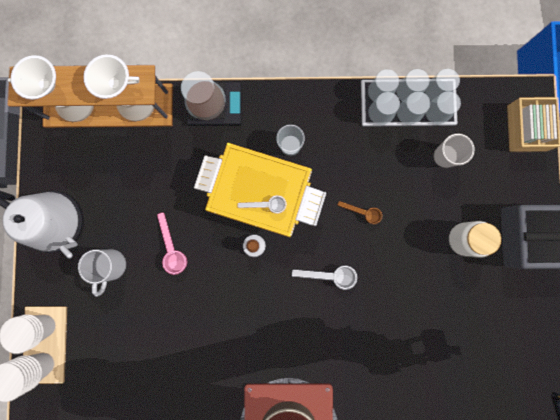

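The top view shows the tub's lid centred near (259,189). Its left (+y) clip is at (207,173) and the right one at (312,205), both standing open. There are four scoop-like things: steel on the lid (275,204), large steel (345,277), pink (174,262) and brown (374,215). The one on the lid is the smaller non-brown, non-pink scoop, so it's the one meant and has to stay put.

Run:
```python
from h import *
d=np.load('pics/top0.npz'); im=d['image'][:,:,::-1]
cv2.imwrite('pics/crop_top.png',cv2.resize(im[120:270,180:340],None,fx=5,fy=4*1.0 if 0 else 3.9,interpolation=cv2.INTER_CUBIC)[:600,:800])
# point cloud
z=d['z_map'];v,u=np.mgrid[0:420,0:560]
c=np.stack([(u-d['K'][0,2])/d['K'][0,0]*z,(v-d['K'][1,2])/d['K'][1,1]*z,z],-1)
W=(c-d['t'])@d['R']
hsv=cv2.cvtColor(d['image'],cv2.COLOR_RGB2HSV)
m=(hsv[...,0]>18)&(hsv[...,0]<32)&(hsv[...,1]>150)&(W[...,2]>.10)&(W[...,2]<.125)&(abs(u-260)<90)&(abs(v-190)<70)
m=cv2.morphologyEx(m.astype(np.uint8),cv2.MORPH_OPEN,np.ones((7,7)))
cn,_=cv2.findContours(m,0,1);k=max(cn,key=cv2.contourArea).reshape(-1,2)
print('lidz',np.median(W[m>0][:,2]))
# contour -> world at z .112
P=[]
for a,b in k:
    r=d['R'].T@np.array([(a-d['K'][0,2])/d['K'][0,0],(b-d['K'][1,2])/d['K'][1,1],1]);o=-d['R'].T@d['t']
    P.append((o+r*(.112-o[2])/r[2])[:2])
(c0,s,a)=cv2.minAreaRect((np.array(P)*1000).astype(np.float32));print(c0,s,a,cv2.boxPoints((c0,s,a)))
for n,(x0,x1,y0,y1) in {'a':(190,222,150,195),'b':(298,330,183,228)}.items():
    print(n)
    for y in range(y0,y1,5): print(y,[ '%d,%d,%d'%tuple(1000*W[y,x]) for x in range(x0,x1,4)])
np.save('pics/W.npy',W)
```

```text
lidz 0.10848815169735881
(626.0978393554688, 71.5139389038086) (223.3467559814453, 179.65460205078125) 72.03093719482422 [[506.2004     -7.0003433]
 [677.09204   -62.4244   ]
 [745.99524   150.02823  ]
 [575.10364   205.45227  ]]
a
150 ['748,268,0', '748,257,0', '749,246,-1', '747,233,6', '748,223,0', '747,212,3', '748,201,0', '748,190,0']
155 ['734,267,2', '734,257,-1', '733,245,3', '734,235,0', '734,224,-2', '734,212,1', '733,200,3', '734,190,-2']
160 ['720,268,0', '721,258,-5', '720,246,-1', '720,235,-2', '704,208,88', '703,196,92', '702,185,100', '699,173,112']
165 ['706,268,0', '706,256,2', '706,245,0', '690,217,92', '690,207,91', '690,196,95', '688,184,107', '687,173,111']
170 ['692,267,1', '692,257,-1', '692,245,0', '678,217,89', '678,207,88', '675,194,107', '675,183,107', '674,173,108']
175 ['678,267,0', '678,256,0', '677,244,6', '665,218,88', '489,-6,1293', '663,195,99', '661,182,113', '661,172,114']
180 ['664,266,5', '664,257,-1', '651,227,94', '652,217,90', '651,206,96', '650,194,103', '649,183,108', '649,173,109']
185 ['650,267,-1', '650,255,4', '639,228,87', '638,216,93'
[... 568 characters left out ...]
38,108', '601,-49,109', '601,-59,108', '601,-69,107', '602,-79,101', '601,-89,101', '611,-108,-1']
203 ['589,-28,109', '589,-38,108', '589,-48,106', '588,-58,109', '589,-69,101', '589,-79,100', '588,-89,106', '597,-107,1']
208 ['576,-28,113', '575,-38,117', '575,-48,114', '576,-58,106', '576,-69,98', '576,-79,98', '584,-96,-1', '583,-107,0']
213 ['563,-28,112', '563,-38,111', '564,-48,104', '564,-58,102', '564,-69,97', '563,-79,103', '570,-96,0', '570,-107,0']
218 ['551,-28,111', '551,-38,109', '551,-48,103', '489,-6,1293', '551,-68,100', '556,-85,1', '556,-96,1', '556,-106,2']
223 ['543,-30,0', '543,-41,3', '543,-52,-1', '538,-58,103', '538,-69,97', '543,-85,-2', '542,-96,-4', '542,-106,0']
```

View pics/crop_top.png

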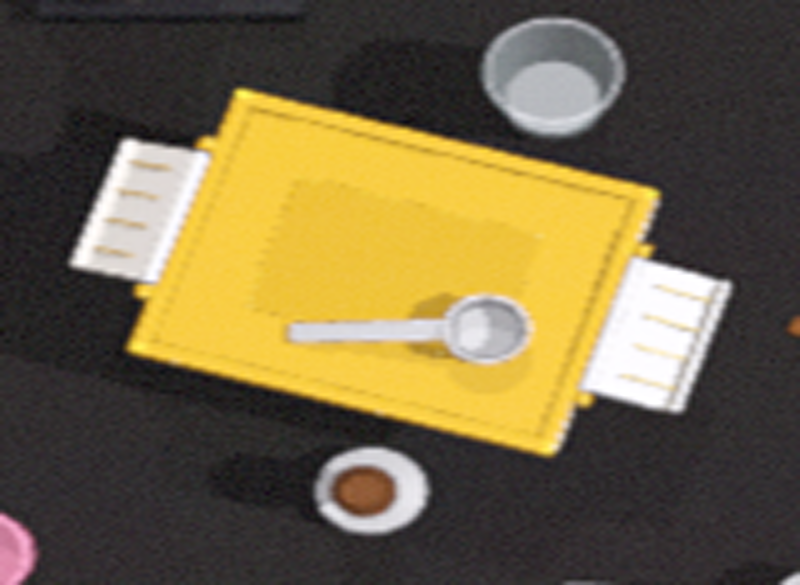

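>>> arm_command(steps=[[[1.5,2,0],[0,0,0.06],-1],[[2.6,3.45,0],[0,0,0.063],-1],[[2.6,3.45,0],[0,0,0.063],-1],[[2.6,3.45,0],[0,0,0.063],-1],[[2.6,3.45,0],[0,0,0.063],-1],[[2.6,3.45,0],[0,0,0.063],-1],[[2.6,3.45,0],[0,0,0.063],-1],[[2.6,3.45,0],[0,0,0.063],-1],[[2.6,3.45,0],[0,0,0.063],-1],[[2.6,3.45,0],[0,0,0.063],-1],[[2.6,3.45,0],[0,0,0.063],-1],[[2.6,3.45,-1],[0,0,0.063],-1],[[2.6,3.45,-1],[0,0,0.063],-1],[[2.6,3.45,-1],[0,0,0.063],-1],[[2.6,3.45,-1],[0,0,0.063],-1],[[2.6,3.45,-1],[0,0,0.063],-1],[[1.2,1.65,-1],[0,0,0],-1],[[0,0,0],[0,0,0],-1],[[0,0,0],[0,0,0],-1]])

```text
t: 2.0
ee_pos: [0.5785, -0.0756, 0.162]
ee_rot: [-3.14, 0.0, 1.257]
ft_force: [-0.5, -1.1, -0.5]
gripper_width: 0.0002
```

Run:
```python
from h import *
d=save('wrist','w1');save('top','t1');s=save('scene','s1')
a=cv2.resize(d['image'],(400,300));b=cv2.resize(s['image'][150:290,210:390],(400,300),interpolation=cv2.INTER_CUBIC)
cv2.imwrite('pics/m1.png',np.hstack([a,b])[:,:,::-1])
```

```text
(no output)
```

View pics/m1.png

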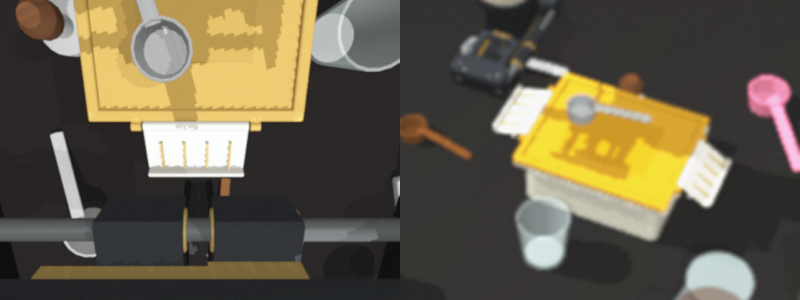

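View pics/t1.png

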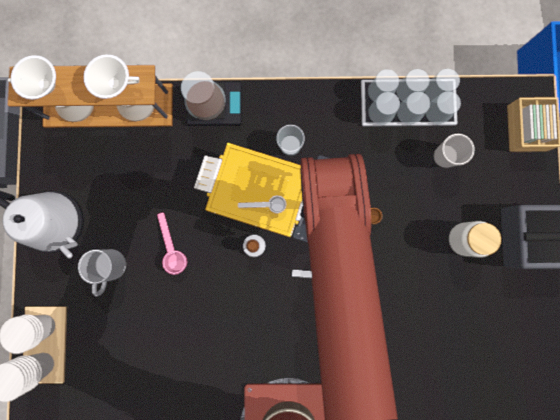

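The wrist view shows the fingers (198,220) centred across clip_b (197,150), with the scoop's bowl at (160,50), well inside the lid. I'll check where the camera sits relative to the finger, then press.

Run:
```python
from h import *
d=np.load('pics/w1.npz');print(d['mount'])
st=get_state();from scipy.spatial.transform import Rotation as Ro
R=Ro.from_euler('xyz',st['ee_rot']).as_matrix()
T=np.eye(4);T[:3,:3]=R;T[:3,3]=st['ee_pos'];M=T@d['mount']
z=d['z_map'];v,u=np.mgrid[0:420,0:560];K=d['K']
c=np.stack([(u-K[0,2])/K[0,0]*z,(v-K[1,2])/K[1,1]*z,z],-1)@M[:3,:3].T+M[:3,3]
hb=np.array([.5902,-.0388,.11]);dd=np.array([.309,.951,0]);xx=np.array([.951,-.309,0])
for vv in range(20,260,8):
  p=c[vv,285]-hb; q=c[vv,275]-hb;print(vv,(1000*np.array([p@xx,-p@dd,c[vv,285][2]])).round(),(1000*np.array([-q@dd,q[2]+.11])).round())
```

```text
[[-1.88235456e-03 -9.54530817e-01 -2.98106318e-01  8.32237841e-02]
 [ 9.99998066e-01 -1.62684554e-03 -1.10523227e-03  5.07708046e-04]
 [ 5.70005324e-04 -2.98107822e-01  9.54532033e-01 -1.61839367e-01]
 [ 0.00000000e+00  0.00000000e+00  0.00000000e+00  1.00000000e+00]]
20 [  6. -83. 110.] [-83. 110.]
28 [  6. -80. 108.] [-80. 109.]
36 [  6. -76. 109.] [-76. 110.]
44 [  6. -72. 109.] [-72. 109.]
52 [  6. -68. 109.] [-67. 111.]
60 [  6. -63. 110.] [-64. 110.]
68 [  6. -59. 109.] [-59. 110.]
76 [  6. -55. 111.] [-55. 110.]
84 [  6. -51. 110.] [-51. 111.]
92 [  6. -47. 108.] [-47. 108.]
100 [  6. -42. 110.] [-43. 325.]
108 [  6. -38. 109.] [-38. 108.]
116 [  6. -33. 108.] [-34. 109.]
124 [  6. -29. 108.] [-29. 108.]
132 [  6. -24. 109.] [-24. 108.]
140 [  6. -20. 108.] [-20. 109.]
148 [  6. -15. 109.] [-15. 108.]
156 [  6. -11. 112.] [-11. 113.]
164 [  6.  -6. 113.] [ -6. 113.]
172 [  6.  -2. 113.] [ -2. 113.]
180 [  6.   3. 115.] [-43. 325.]
188 [  6.   8. 112.] [  8. 113.]
196 [  6.  14. 111.] [ 14. 110.]
204 [  6.  20. 108.] [ 20. 108.]
212 [  6.  26. 106.] [-43. 325.]
220 [  6.  32. 104.] [ 32. 105.]
228 [  6.  38. 101.] [ 38. 101.]
236 [  6.  44. 100.] [45. 99.]
244 [  6.  48. 106.] [ 48. 105.]
252 [  8. 100.   1.] [100.   1.]
```

>>> arm_command(steps=[[[-0.25,-0.76,-1],[0,0,0],-1],[[-0.25,-0.76,-1.5],[0,0,0],-1],[[0,0,-1.5],[0,0,0],-1],[[0,0,-1.2],[0,0,0],-1],[[0.03,0.1,-0.8],[0,0,0],-1],[[0.03,0.1,-0.75],[0,0,0],-1],[[0.06,0.19,-0.45],[0,0,0],-1],[[0.06,0.19,-0.45],[0,0,0],-1],[[0.09,0.27,-0.4],[0,0,0],-1],[[0.09,0.27,-0.4],[0,0,0],-1],[[0.08,0.25,-0.25],[0,0,0],-1],[[0.08,0.25,-0.25],[0,0,0],-1],[[0,0,0],[0,0,0],-1]])

```text
t: 3.45
ee_pos: [0.5796, -0.0741, 0.0734]
ee_rot: [3.141, -0.0, 1.257]
ft_force: [-0.2, 0.6, 3.7]
gripper_width: 0.0004
```

```bash
cat > v.py <<'E'
from h import *
import sys
n=sys.argv[1]
st=get_state();d=save('wrist','w'+n);s=save('scene','s'+n)
print(st['ee_pos'],st['ft_force'])
a=cv2.resize(d['image'],(400,300));b=cv2.resize(s['image'][150:290,210:390],(400,300),interpolation=cv2.INTER_CUBIC)
cv2.imwrite('pics/m%s.png'%n,np.hstack([a,b])[:,:,::-1])
E
python3 v.py 2
```

```text
[ 0.57957441 -0.07412028  0.07336782] [-0.21572816  0.60128763  3.74568302]
```

View pics/m2.png

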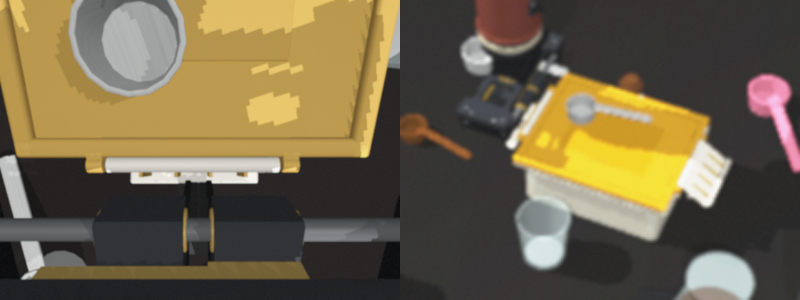

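The wrist view shows clip_b folded down (ledge at y≈178) with the fingertip on its ledge. Next I drop beside the ledge and push in.

>>> arm_command(steps=[[[-0.1,-0.3,0],[0,0,0],-1],[[0,0,-0.5],[0,0,0],-1],[[0,0,-0.5],[0,0,0],-1],[[0,0,-0.5],[0,0,0],-1],[[0.09,0.29,0],[0,0,0],-1],[[0.09,0.29,0],[0,0,0],-1],[[0.09,0.29,0],[0,0,0],-1],[[0.06,0.19,0],[0,0,0],-1],[[0.06,0.19,0],[0,0,0],-1]])

```text
t: 4.45
ee_pos: [0.5817, -0.0647, 0.0575]
ee_rot: [-3.141, -0.0, 1.257]
ft_force: [0.1, -0.9, -0.8]
gripper_width: 0.0007
```

>>> arm_command(steps=[[[0.06,0.19,0],[0,0,0],-1],[[0.06,0.19,0],[0,0,0],-1]])

```text
t: 4.65
ee_pos: [0.5831, -0.0612, 0.058]
ee_rot: [-3.141, 0.001, 1.257]
ft_force: [-2.2, -5.7, -0.3]
gripper_width: 0.0003
```

```bash
python3 v.py 3
```

```text
[ 0.58311258 -0.06120177  0.05797936] [-2.15423682 -5.71202255 -0.31754765]
```

View pics/m3.png

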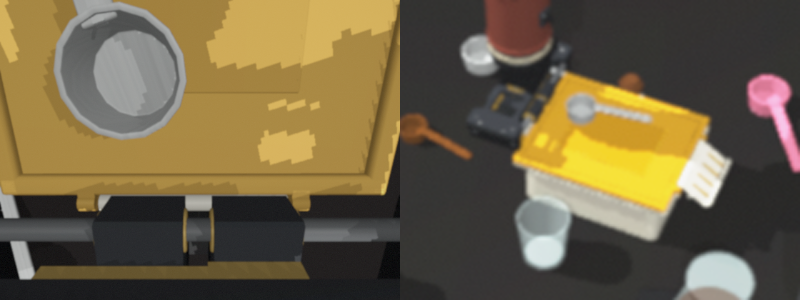

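>>> arm_command(steps=[[[0.06,0.19,0],[0,0,0],-1]])

```text
t: 4.85
ee_pos: [0.5833, -0.0609, 0.0579]
ee_rot: [-3.141, 0.002, 1.256]
ft_force: [-4.1, -10.3, 1.3]
gripper_width: 0.0003
```

>>> arm_command(steps=[[[0.06,0.19,0],[0,0,0],-1]])

```text
t: 4.95
ee_pos: [0.5834, -0.0605, 0.0578]
ee_rot: [-3.141, 0.004, 1.255]
ft_force: [-5.6, -13.6, 2.6]
gripper_width: 0.0006
```

>>> arm_command(steps=[[[0.06,0.19,0],[0,0,0],-1]])

```text
t: 5.05
ee_pos: [0.5836, -0.0602, 0.0577]
ee_rot: [-3.14, 0.006, 1.253]
ft_force: [-6.8, -16.8, 4.3]
gripper_width: 0.0005
```

Stiff at 18 N with the tip about where shut would put it. I'll back off and look.

>>> arm_command(steps=[[[-0.3,-0.95,0],[0,0,0],-1],[[-0.6,-1.9,0],[0,0,0],-1],[[-0.6,-1.9,2],[0,0,0],-1],[[-0.6,-1.9,3],[0,0,0],-1],[[0,0,3],[0,0,0],-1],[[0,0,0],[0,0,0],-1],[[0,0,0],[0,0,0],-1]])

```text
t: 5.75
ee_pos: [0.5647, -0.1214, 0.1388]
ee_rot: [3.14, -0.001, 1.257]
ft_force: [0.5, -0.4, -0.8]
gripper_width: 0.0008
```

```bash
python3 v.py 4
python3 - <<'E'
from h import *
d=np.load('pics/w4.npz')
st=get_state();from scipy.spatial.transform import Rotation as Ro
R=Ro.from_euler('xyz',st['ee_rot']).as_matrix()
T=np.eye(4);T[:3,:3]=R;T[:3,3]=st['ee_pos'];M=T@d['mount']
z=d['z_map'];v,u=np.mgrid[0:420,0:560];K=d['K']
c=np.stack([(u-K[0,2])/K[0,0]*z,(v-K[1,2])/K[1,1]*z,z],-1)@M[:3,:3].T+M[:3,3]
hb=np.array([.5902,-.0388,.11]);dd=np.array([.309,.951,0])
for vv in range(60,260,5):
  p=c[vv,310]-hb;print(vv,(1000*np.array([-p@dd,p[2]+.11])).round(),end=';')
E
```

```text
[ 0.56472623 -0.12138594  0.13875584] [ 0.52856146 -0.3675105  -0.75825738]
60 [-15. 105.];65 [-12. 110.];70 [-10. 110.];75 [ -8. 111.];80 [ -5. 109.];85 [ -3. 110.];90 [ -1. 112.];95 [  2. 110.];100 [  4. 109.];105 [ 7. 73.];110 [10. 65.];115 [13. 66.];120 [20. -3.];125 [24. -1.];130 [28. -1.];135 [32. -1.];140 [36. -1.];145 [40. -3.];150 [44. -3.];155 [48. -3.];160 [52. -3.];165 [57. -2.];170 [61. -2.];175 [65. -1.];180 [70. -2.];185 [74. -3.];190 [78. -2.];195 [83. -2.];200 [87. -2.];205 [92. -2.];210 [96. -2.];215 [101.  -3.];220 [106.  -2.];225 [110.  -1.];230 [112.   6.];235 [116.   6.];240 [120.   8.];245 [125.   8.];250 [129.   9.];255 [133.  12.];
```

View pics/m4.png

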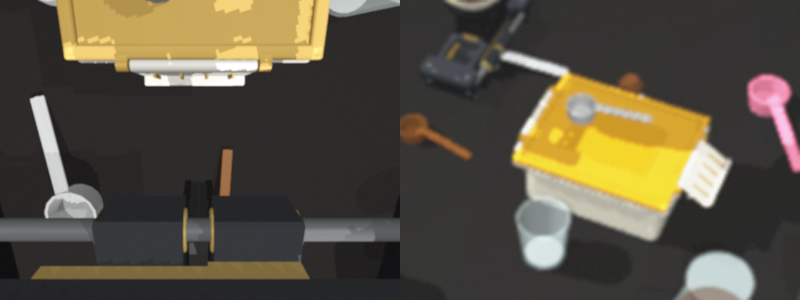

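Clip_b is shut: its ledge is about 13 mm outside the hinge at z≈66 mm, and it stays with the finger gone. On to clip_a, passing above the tub.

>>> arm_command(steps=[[[0,0,3],[0,0,0],-1],[[0,0,3.2],[0,0,0],-1],[[0.64,2.0,0],[0,0,0],-1],[[1.2,3.75,0],[0,0,0],-1],[[1.2,3.75,0],[0,0,0],-1],[[1.2,3.75,0],[0,0,0],-1],[[1.2,3.75,0],[0,0,0],-1],[[1.2,3.75,0],[0,0,0],-1],[[1.2,3.75,0],[0,0,0],-1],[[1.2,3.75,0],[0,0,0],-1],[[1.2,3.75,0],[0,0,0],-1],[[1.16,3.5,0],[0,0,0],-1],[[0,0,-2],[0,0,0],-1],[[0,0,-2],[0,0,0],-1],[[0,0,-2],[0,0,0],-1],[[0,0,0],[0,0,0],-1],[[0,0,0],[0,0,0],-1]])

```text
t: 7.55
ee_pos: [0.6775, 0.2333, 0.1393]
ee_rot: [-3.14, 0.001, 1.257]
ft_force: [0.4, 0.2, 0.6]
gripper_width: 0.0003
```

```bash
python3 v.py 5
```

```text
[0.67747057 0.2332546  0.13926745] [0.44898078 0.19530084 0.60530215]
```

View pics/m5.png

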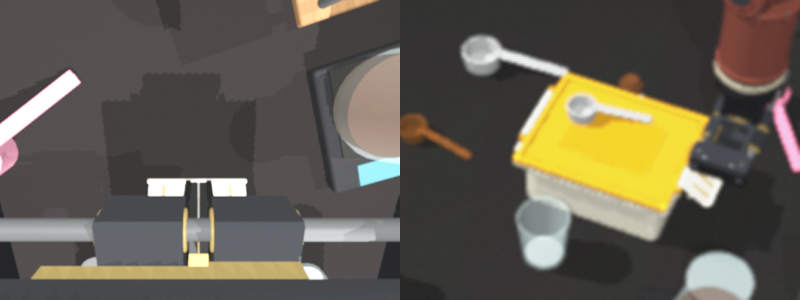

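Finger centred on clip_a (ledge at (197,182) in the wrist view). The pink scoop's handle (40,105) is well off to the side.

>>> arm_command(steps=[[[0,0,-1.5],[0,0,0],-1],[[0,0,-1.5],[0,0,0],-1],[[-0.02,-0.05,-0.8],[0,0,0],-1],[[-0.02,-0.05,-0.7],[0,0,0],-1],[[-0.06,-0.19,-0.45],[0,0,0],-1],[[-0.06,-0.19,-0.45],[0,0,0],-1],[[-0.09,-0.27,-0.4],[0,0,0],-1],[[-0.09,-0.27,-0.4],[0,0,0],-1],[[-0.08,-0.25,-0.25],[0,0,0],-1],[[-0.08,-0.25,-0.25],[0,0,0],-1],[[0,0,0],[0,0,0],-1]])

```text
t: 8.75
ee_pos: [0.6733, 0.2181, 0.0734]
ee_rot: [3.141, -0.001, 1.257]
ft_force: [-0.8, 2.6, 2.4]
gripper_width: 0.0006
```

```bash
python3 v.py 6
```

```text
[0.67328047 0.2180534  0.07342715] [-0.8032652   2.59172515  2.40711188]
```

View pics/m6.png

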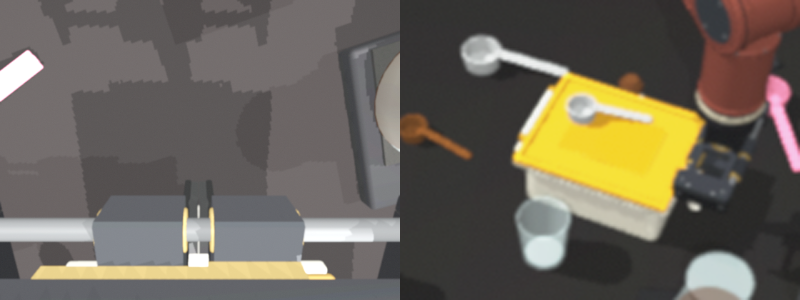

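>>> arm_command(steps=[[[0.1,0.3,0],[0,0,0],-1],[[0,0,-0.5],[0,0,0],-1],[[0,0,-0.5],[0,0,0],-1],[[0,0,-0.5],[0,0,0],-1],[[-0.09,-0.29,0],[0,0,0],-1],[[-0.09,-0.29,0],[0,0,0],-1],[[-0.09,-0.29,0],[0,0,0],-1],[[-0.06,-0.19,0],[0,0,0],-1],[[-0.06,-0.19,0],[0,0,0],-1],[[-0.06,-0.19,0],[0,0,0],-1],[[-0.06,-0.19,0],[0,0,0],-1]])

```text
t: 9.95
ee_pos: [0.6688, 0.2038, 0.0579]
ee_rot: [-3.141, 0.001, 1.256]
ft_force: [-0.4, 0.7, -1.0]
gripper_width: 0.0007
```

>>> arm_command(steps=[[[-0.06,-0.19,0],[0,0,0],-1]])

```text
t: 10.05
ee_pos: [0.6685, 0.2029, 0.0581]
ee_rot: [3.141, -0.001, 1.257]
ft_force: [3.2, 5.9, -4.4]
gripper_width: 0.0002
```

>>> arm_command(steps=[[[-0.06,-0.19,0],[0,0,0],-1]])

```text
t: 10.15
ee_pos: [0.6682, 0.2026, 0.0583]
ee_rot: [3.141, -0.004, 1.258]
ft_force: [4.2, 8.2, -4.2]
gripper_width: 0.0004
```

>>> arm_command(steps=[[[-0.06,-0.19,0],[0,0,0],-1]])

```text
t: 10.25
ee_pos: [0.6677, 0.202, 0.0586]
ee_rot: [3.141, -0.005, 1.259]
ft_force: [4.1, 10.6, -4.3]
gripper_width: 0.0002
```

>>> arm_command(steps=[[[0.3,0.95,0],[0,0,0],-1],[[0.6,1.9,0],[0,0,0],-1],[[0.6,1.9,1.5],[0,0,0],-1],[[0.3,0.95,3],[0,0,0],-1],[[0,0,5],[0,0,0],-1],[[0,0,5],[0,0,0],-1],[[0,-3,0],[0,0,0],-1],[[-2,-4,0],[0,0,0],-1],[[-4,-4,0],[0,0,0],-1],[[-4,-4,0],[0,0,0],-1],[[-4,-4,0],[0,0,0],-1],[[-4,-4,0],[0,0,0],-1],[[-4,-4,0],[0,0,0],-1],[[-2,-4,0],[0,0,0],-1],[[0,-4,0],[0,0,0],-1],[[0,-4,0],[0,0,0],-1],[[0,-4,0],[0,0,0],-1],[[0,-4,0],[0,0,0],-1],[[0,0,0],[0,0,0],-1],[[0,0,0],[0,0,0],-1]])

```text
t: 12.25
ee_pos: [0.468, -0.1916, 0.203]
ee_rot: [-3.141, -0.0, 1.255]
ft_force: [1.0, 0.7, -0.7]
gripper_width: 0.0003
```

Run:
```python
from h import *
print(get_state()['t'],get_state()['ee_pos'])
d=save('top','t7');s=save('scene','s7')
a=cv2.resize(d['image'][120:270,160:360],(400,300),interpolation=cv2.INTER_CUBIC);b=cv2.resize(s['image'][150:290,210:390],(400,300),interpolation=cv2.INTER_CUBIC)
cv2.imwrite('pics/m7.png',np.hstack([a,b])[:,:,::-1])
z=d['z_map'];v,u=np.mgrid[0:420,0:560];K=d['K']
W=(np.stack([(u-K[0,2])/K[0,0]*z,(v-K[1,2])/K[1,1]*z,z],-1)-d['t'])@d['R']
C=np.array([.6261,.0715]);dd=np.array([.309,.951]);xx=np.array([.951,-.309])
p=W[...,:2]-C;y=p@dd;x=p@xx
for sg in(1,-1):
  for lo in range(100,170,4):
    m=(abs(x)<.035)&(sg*y*1000>=lo)&(sg*y*1000<lo+4)&(z>0)
    print(sg,lo,m.sum(),(1000*np.percentile(W[m][:,2],[10,50,90])).round() if m.any() else '',end='; ')
hsv=cv2.cvtColor(d['image'],cv2.COLOR_RGB2HSV)
m=(hsv[...,0]>18)&(hsv[...,0]<32)&(hsv[...,1]>150)&(W[...,2]>.10)&(W[...,2]<.125)&(abs(u-260)<90)&(abs(v-190)<70)
m=cv2.morphologyEx(m.astype(np.uint8),cv2.MORPH_OPEN,np.ones((7,7)))
cn,_=cv2.findContours(m,0,1);k=max(cn,key=cv2.contourArea).reshape(-1,2);P=[]
for a,b in k:
    r=d['R'].T@np.array([(a-d['K'][0,2])/d['K'][0,0],(b-d['K'][1,2])/d['K'][1,1],1]);o=-d['R'].T@d['t']
    P.append((o+r*(.112-o[2])/r[2])[:2])
print(cv2.minAreaRect((np.array(P)*1000).astype(np.float32)))
o=np.load('pics/top0.npz')['image'];cv2.imwrite('pics/diff.png',cv2.absdiff(o,d['image']))
```

```text
12.25 [ 0.46801998 -0.19164081  0.20297868]
1 100 48 [108. 111. 114.]; 1 104 47 [109. 112. 114.]; 1 108 42 [109. 111. 114.]; 1 112 47 [111. 114. 117.]; 1 116 12 [108. 112. 114.]; 1 120 4 [88. 94. 97.]; 1 124 10 [65. 67. 70.]; 1 128 19 [63. 66. 69.]; 1 132 0 ; 1 136 0 ; 1 140 4 [-0.  1.  2.]; 1 144 41 [-3.  0.  3.]; 1 148 32 [-4. -0.  2.]; 1 152 35 [-3. -1.  3.]; 1 156 37 [-4. -1.  1.]; 1 160 34 [-3. -0.  2.]; 1 164 35 [-3. -1.  3.]; 1 168 36 [-4.  0.  2.]; -1 100 43 [105. 108. 111.]; -1 104 45 [109. 112. 115.]; -1 108 45 [108. 111. 114.]; -1 112 44 [108. 111. 114.]; -1 116 43 [110. 113. 116.]; -1 120 42 [ 91. 107. 114.]; -1 124 38 [63. 69. 81.]; -1 128 42 [63. 66. 71.]; -1 132 31 [-3. 61. 69.]; -1 136 36 [-3. -1.  2.]; -1 140 37 [-3. -1.  2.]; -1 144 38 [-4.  0.  3.]; -1 148 36 [-5. -0.  2.]; -1 152 39 [-3. -1.  3.]; -1 156 36 [-3.  1.  4.]; -1 160 35 [-5. -1.  2.]; -1 164 37 [-3. -1.  2.]; -1 168 39 [-4. -1.  2.]; ((625.837158203125, 71.3963394165039), (223.97174072265625, 179.66168212890625), 72.1710433959961)
```

View pics/m7.png

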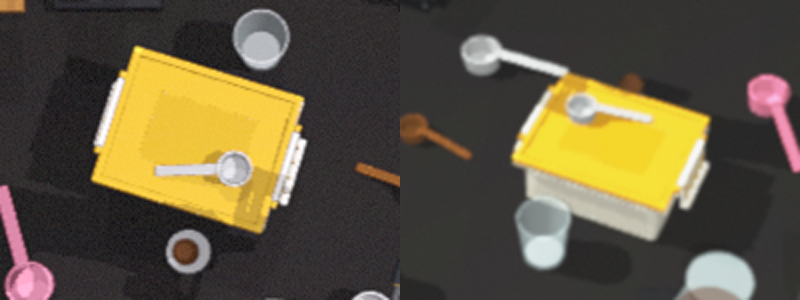

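View pics/diff.png

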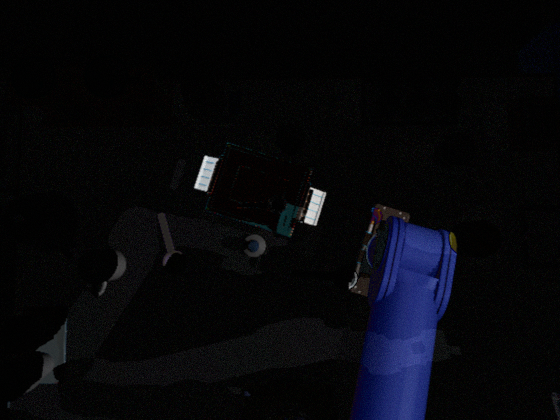

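```bash
python3 -c "
from plant import *
print(hand_in())"
```

```text
the job is handed in; nothing more can be done
None
```

Both clips are folded down and shut. With the jaws closed, I pressed each clip's ledge down and then pushed it in with the fingertip until it met a firm stop, clip_b first and then clip_a. The last push peaked at about 18 N on clip_b and 12 N on clip_a.

**Clips:** after the finger withdrew, both ledges stayed about 12–16 mm outside the hinge line at a height of about 66 mm. A sprung-back clip would stand about 29 mm out. I did not see the force rise and drop that marks the snap; I judged the clips shut by the firm stop and these resting positions.

**Tub and surroundings:** the tub's measured centre moved by less than 0.5 mm, and the scoop is still lying on the lid. Comparing the top view before and after shows only the clips, the arm and its shadow changed. The arm was clear of everything when I handed in, at about 12.4 s. No check failed.

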